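Pull the sound box's tone flap shut with the hook pole

ROBOT

A 6-joint arm with a two-finger parallel gripper is mounted at the origin on the work surface. World frame = base frame: x ahead of the robot, y to its left, z up, the work surface at z = 0. Lengths are in m, angles in rad, forces in N, time in s.
With the tool pointing down it reaches from about 0.275 to 1 m from the base axis. Payload 8.4 kg.
Tool frame: the origin (TCP) lies on the centre line of the jaws, within the pads' length; the fingertips stand 17 mm ahead of it and the grasp point (between the pads) lies 2 mm behind it (bot.tcp_to_tips is the y of the fingertips in the tool frame, in m); y points along the fingers, z is the direction in which the jaws open and shut, and the axes are right-handed (so a half turn about y gives the same grasp; the last joint's range is limited). The gripper opens to 85 mm and grips with 20 to 120 N. Pads are 22 mm wide; open, the fingers measure 114 mm over their backs; the gripper's body (76 mm by 85 mm) begins 54 mm behind the grasp point. The pads swing forward as they close: fully open they stand 13 mm farther back than shut.
Start: joints at [1.16, 0.353, 1.633, -0, 1.155, -0.002], TCP at [0.248, 0.574, 0.219] pointing down, gripper open.
Joint ranges: [-2.63, 2.63], [-0.92, 2.1], [0.06, 2.66], [-1.3, 4.44], [0, 2.69], [-3.02, 3.02]. Speed limits (rad/s): [2.22, 2.22, 2.79, 3.14, 3.14, 3.14].

INTERFACE

Orientations are given as a unit quaternion [x, y, z, w].
In Python, from workcell import bot, hand, kinematics, get_obs, vision, hand_in gives the robot as it stands. The module is installed in compiled form; this text tells all that it offers. Calls block until the motion is done:
- bot.reach(position, orientation): joint-space move of the TCP to a pose.
- bot.servo_line(position, ori=None, velocity=0.15): straight line of the TCP; ori=None keeps the orientation; velocity is the mean speed in m/s.
- bot.goto_joints(angles): joint-space move.
- hand.move_gripper(opening, strength=None): finger opening in m; strength is the grip in N (None keeps the last); returns when the fingers have stopped.
- bot.dwell(seconds).
- kinematics.solve_ik(position, orientation): joint angles nearest the present ones, or None.
- get_obs(): the state.
- vision.read_camera(name): name is "scene" or "top"; returns a dict with "frame" (480x640x3 uint8, red, green, blue), "intrinsics" (3x3 intrinsics, pixels), "view" (4x4, takes a point from world to camera coordinates). Camera axes: x right, y down, z forward; pixel columns grow to the right and rows downward; lengths in m; the calibration is good to about 2 mm. A picture is of the moment at which its call begins. There is no depth.
A pose or a line that the arm cannot do raises bot.IKError and nothing moves.
- hand_in(): hands the job in, once; it reports no verdict.
The state is a dict: "time_s": time; "joint_pos": joint angles; "joint_vel": joint speeds; "joint_efforts": joint torques, N m; "position": TCP position; "orientation": TCP orientation; "wrist_force": force on the tool from outside, world axes, zero at the start; "ft_torque": the same for the moment, N m; "gripper_width": finger opening in m.
Only numpy, scipy, OpenCV 4.12 (cv2) and the standard library are available. Lean on these libraries where they do the work, as an engineer would, in place of code of your own. Each camera call takes 0.05 s, during which the arm holds its last target.

TASK

Take the hook pole off its rest, drop its prong down into the ring eye at the top of the sound box's open flap and pull the flap shut with it. Bed the flap firmly on its foam buffers with a steady pull of about 14 N for a full second, never loading the eye or flap with more than 20 N, and touch the flap with nothing but the pole. Then unhook so that the flap stays on its buffers, lay the pole back on its rest and leave the pedal, tin and bell where they stand.

Things in the scene. Friction and masses are not known exactly. Their poses are not given: they have to be found in the camera images.
- flap (a joint): Angle of the plywood flap (236 wide, 130 tall, 10 mm thick, hinged at its foot): 0 upright, positive open (leaning to +x of flap_hinge; starts at 0.4 to 0.62). Stiff hinge: stays where left, 2 to 4 N at the eye moves it. It shuts on foam buffers of unknown thickness, first met anywhere from about 0 to 0.13 rad: feel for the rising pull. Once met they are firm (under 1 mm at the eye for 14 N).
- flap_hinge (a point): Middle of the flap's hinge line, 115 mm above the bench, on the fixed sound box (260 mm wide). y along the hinge, z up, -x the way the flap shuts. The two front posts reach 255 mm above the bench, stand 200 mm apart inside and 12 to 25 mm in front (-x) of the hinge line; between them it is open above.
- pole_grip (a point): Centre of the pole's square wooden handle (110 mm long, 22 wide in y, 24 high in z), to be gripped from above. x runs along the pole towards its hook. The pole is 290 mm long, with 8 mm steel rod beyond the handle, weighs 0.1 to 0.2 kg and balances within 15 mm of this point.
- pole_prong (a point): Point on the pole's prong, a 6 mm round pin pointing down (-z of the pole) from the rod's far end, 170 mm ahead (+x) of pole_grip. It lies 26 mm below the rod's axis, which is at pole_grip's height, and 17 mm above the prong's rounded tip; bring it to the eye's centre to hook. Axes as pole_grip.
- rest_seat (a point): Where pole_grip lies on the fixed wooden rest, 82 mm above the bench; x along the pole towards the hook. Two posts 10 mm thick stand 43 mm before and behind it, with flat seats 12 mm below this point and flared cheeks (notch 30 mm wide at the bottom, 53 at the top, 20 deep). Between the posts the fingers have room down to 12 mm above the bench.
- pedal: Bystander: metal effect pedal, 115 x 70 x 52 mm, origin under its centre.
- tin: Bystander: plain round tin, 80 mm across, 60 mm high, origin under its centre.
- bell: Bystander: bell dome, 56 mm across, 38 mm high, origin under its centre.
- eye (a point): Steel ring eye on the flap's top edge, robot's side: hole 20 mm across, wire 5 mm. Origin: hole centre, 150 mm up the flap from the hinge line and 22 mm to -x of the flap's mid-plane. Axes turn with the flap: y along the hinge, z up the flap, -x the way it shuts. The hole's axis is the flap's z leaned 0.3 rad to -x: plumb when the flap is open by 0.3 rad.
Mind the look-alikes: they are no part of the job. Of the things shaped like the part that bears rest_seat, the wooden one is meant.

How it is judged:
On the way, in this order (a step that is already met when the one before it is completed fails the run):
1. the prong is down in the ring eye (distance between pole_prong and eye below 0.014 m), for 0.2 s.
2. the flap is pulled on to its buffers and bedded with a steady pull of more than 10 N by the prong in the eye (value of joint flap below 0.15 rad and distance between pole_prong and eye below 0.016 m and contact force between pole and flap above 10 N), for 0.5 s.
At the end, for the whole second after the job is handed in: The flap is shut on its foam buffers (no gap over 4 mm between flap and buffers) and the pole lies released and still in both notches of its rest: handle centre within 25 mm of the seat point across and along, 6 mm in height, within 0.25 rad of its direction (x of flap_face in the frame of buffer_face below 0.004 m and z of pole_grip in the frame of rest_seat between -0.006 and 0.006 m and angle between the x axis of pole_grip and the x axis of rest_seat, either way round below 0.25 rad and linear speed of pole below 0.02 m/s); the robot touches nothing.
It fails at once if the pole loads the eye or flap with more than 20 N (contact force between pole and flap above 20 N).
It fails at once if the robot itself touches the flap or its eye (contact force between any of the arm, the fingers and flap above 0.5 N).
It fails at once if the pedal, tin or bell is moved by more than 20 mm (distance of any of pedal, tin, bell from where it was at the start of the episode above 0.02 m).
It also fails if it takes over 56 s, if anything falls off the work surface, if the arm or the gripper's body presses on something with over 40 N, if the wrist force passes 120 N, or if a joint passes its speed limit or range.

## Working session

There is one attempt and no reset: what is moved stays moved. The work goes in short steps, each a Python script; the robot and the scene stay as the last script left them, time stands still between calls to the robot, and variables do not carry over. Pictures are saved under pics/ and viewed, and the job is handed in when it is done.

```bash
mkdir -p pics; python3 - <<'E'
from workcell import bot, hand, kinematics, get_obs, vision
import cv2,json,numpy as np
for n in("scene","top"):
    d=vision.read_camera(n); cv2.imwrite(f"pics/{n}0.png",d["frame"][:,:,::-1]); print(n,np.round(d["intrinsics"],1).tolist(),np.round(d["view"],4).tolist())
o=get_obs(); print(o)
E
```

```text
scene [[609.8, 0.0, 318.4], [0.0, 609.8, 228.4], [0.0, 0.0, 1.0]] [[0.8467, 0.5321, 0.0042, -0.3983], [0.3636, -0.5728, -0.7347, -0.0324], [-0.3885, 0.6236, -0.6784, 1.532], [0.0, 0.0, 0.0, 1.0]]
top [[601.7, 0.0, 327.1], [0.0, 601.7, 239.3], [0.0, 0.0, 1.0]] [[-0.0067, -0.9998, -0.0211, 0.0345], [-0.9856, 0.0102, -0.1686, 0.4943], [0.1688, 0.0197, -0.9855, 1.3937], [0.0, 0.0, 0.0, 1.0]]
{'time_s': 0.1, 'joint_pos': array([ 1.15959919e+00,  3.53571079e-01,  1.63405711e+00,  6.74127893e-06,
        1.15519162e+00, -2.37507845e-03]), 'joint_vel': array([-9.58187372e-04,  6.25463453e-04, -1.26175720e-03, -1.78618051e-03,
        2.36583539e-05, -6.58861008e-04]), 'joint_efforts': array([-7.91835419e-05, -6.06360626e+01, -3.42819607e+01, -1.70460271e-04,
        3.79541700e-03, -5.11718838e-05]), 'position': array([0.24826445, 0.57309998, 0.21874278]), 'orientation': array([ 0.69280917, -0.14362808,  0.14344565, -0.69196082]), 'wrist_force': array([ 0.12475698,  0.56614697, -0.53330666]), 'ft_torque': array([ 5.16295330e-04, -6.30131615e-05, -4.85110870e-02]), 'gripper_width': 0.08529833464981779}
```

View pics/scene0.png

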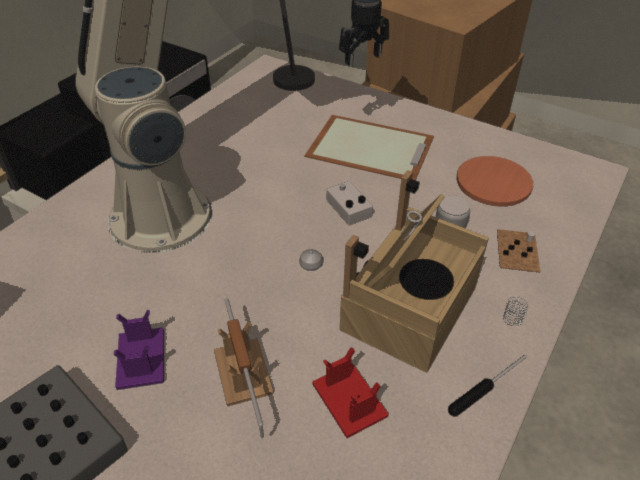

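View pics/top0.png

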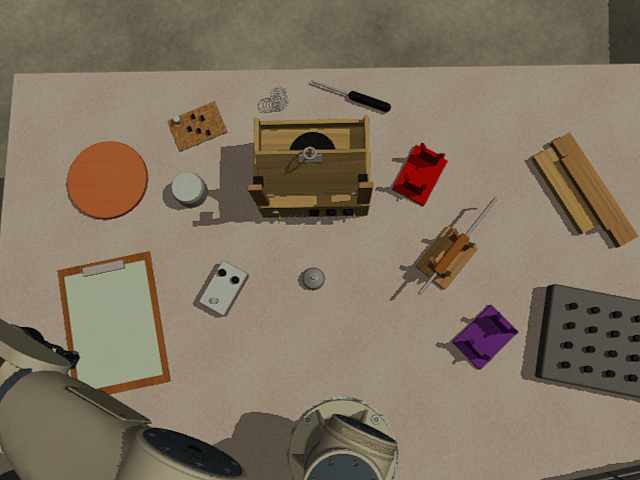

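```bash
python3 - <<'E'
import cv2,numpy as np
s=cv2.imread('pics/scene0.png');t=cv2.imread('pics/top0.png')
a=cv2.resize(s[285:445,190:310],None,fx=3.5,fy=3.5,interpolation=cv2.INTER_CUBIC)
b=cv2.resize(t[185:305,385:515],None,fx=2.8,fy=2.8,interpolation=cv2.INTER_CUBIC)
o=np.zeros((560,800,3),np.uint8);o[:a.shape[0],:a.shape[1]]=a[:,:420];o[:b.shape[0],425:425+b.shape[1]]=b[:,:375]
cv2.imwrite('pics/z1.png',o)
a=cv2.resize(s[165:335,330:500],None,fx=2.3,fy=2.3,interpolation=cv2.INTER_CUBIC)
b=cv2.resize(t[100:230,240:380],None,fx=2.8,fy=2.8,interpolation=cv2.INTER_CUBIC)
o=np.zeros((400,800,3),np.uint8);o[:a.shape[0],:a.shape[1]]=a;o[:b.shape[0],400:400+b.shape[1]]=b
cv2.imwrite('pics/z2.png',o)
E
```

```text
(no output)
```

View pics/z1.png

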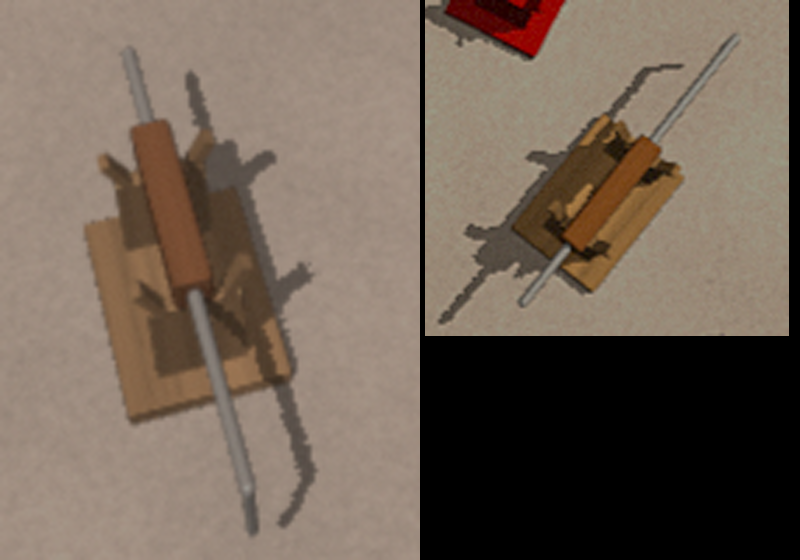

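View pics/z2.png

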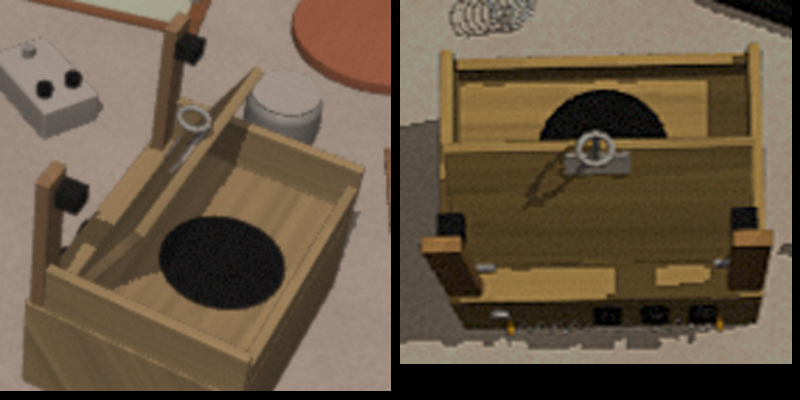

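```bash
cat > h.py <<'E'
import numpy as np,cv2
from workcell import bot, hand, kinematics, get_obs, vision
from scipy.spatial.transform import Rotation as R
K={'scene':np.array([[609.8,0,318.4],[0,609.8,228.4],[0,0,1]]),'top':np.array([[601.7,0,327.1],[0,601.7,239.3],[0,0,1]])}
V={'scene':np.array([[0.8467,0.5321,0.0042,-0.3983],[0.3636,-0.5728,-0.7347,-0.0324],[-0.3885,0.6236,-0.6784,1.532]]),
'top':np.array([[-0.0067,-0.9998,-0.0211,0.0345],[-0.9856,0.0102,-0.1686,0.4943],[0.1688,0.0197,-0.9855,1.3937]])}
def ray(n,p):
    c=-V[n][:,:3].T@V[n][:,3]; d=V[n][:,:3].T@np.linalg.inv(K[n])@np.array([p[0],p[1],1.]); return c,d/np.linalg.norm(d)
def onz(n,p,z):
    c,d=ray(n,p); return c+d*(z-c[2])/d[2]
def tri(p,q):
    a,u=ray('scene',p);b,v=ray('top',q)
    s=np.linalg.lstsq(np.c_[u,-v],b-a,rcond=None)[0]
    P,Q=a+s[0]*u,b+s[1]*v
    return (P+Q)/2,np.linalg.norm(P-Q)
def proj(n,P):
    x=K[n]@(V[n][:,:3]@P+V[n][:,3]); return x[:2]/x[2]
E
python3 - <<'E'
from h import *
np.set_printoptions(precision=4,suppress=True)
s=cv2.imread('pics/scene0.png');t=cv2.imread('pics/top0.png')
def hm(im,roi,lo,hi):
    x0,y0,x1,y1=roi; h=cv2.cvtColor(im,cv2.COLOR_BGR2HSV)
    m=np.zeros(im.shape[:2],np.uint8); m[y0:y1,x0:x1]=cv2.inRange(h,lo,hi)[y0:y1,x0:x1]
    n,l,st,c=cv2.connectedComponentsWithStats(m); i=1+np.argmax(st[1:,4]); m=(l==i).astype(np.uint8)
    cn=max(cv2.findContours(m,0,2)[0],key=cv2.contourArea); return m,c[i],cv2.minAreaRect(cn)
h=cv2.cvtColor(s,cv2.COLOR_BGR2HSV);print(h[345,240],h[375,225],cv2.cvtColor(t,cv2.COLOR_BGR2HSV)[250,452],cv2.cvtColor(t,cv2.COLOR_BGR2HSV)[270,460])
lo,hi=(4,140,60),(13,255,255)
ms,cs,rs=hm(s,(190,285,310,445),lo,hi); mt,ct,rt=hm(t,(385,185,515,305),lo,hi)
print(cs,rs,ct,rt)
print('handle',tri(cs,ct))
for z in(.082,.094):print(onz('scene',cs,z),onz('top',ct,z), [onz('top',p,z) for p in cv2.boxPoints(rt)])
A,B=onz('top',(497,198),.082),onz('top',(422.,292.),.082); print('rod',A,B,np.linalg.norm(A-B),np.arctan2(*(A-B)[1::-1]))
E_,g=tri((414.3,217.2),(310,153.2)); print('eye',E_,g)
f=lambda x,y:(240+(x-400)/2.8,100+y/2.8)
for nm,p,z in[('postL',(423,243),.255),('postR',(771,234),.255),('innerL',(465,240),.255),('innerR',(733,235),.255)]:print(nm,onz('top',f(*p),z))
E
```

```text
[ 11 147 120] [ 15 116 136] [ 14 202 121] [ 16  95 124]
[238.6449 344.8542] ((239.0303497314453, 345.6841735839844), (52.366092681884766, 12.181614875793457), 74.93151092529297) [461.9211 239.7632] ((462.0000305175781, 240.5), (9.192388534545898, 12.020814895629883), 45.0)
handle (array([ 0.4756, -0.2748,  0.1215]), np.float64(0.003376268439470531))
[ 0.4536 -0.2544  0.082 ] [ 0.4835 -0.2818  0.082 ] [array([ 0.4796, -0.2646,  0.082 ]), array([ 0.4993, -0.285 ,  0.082 ]), array([ 0.4839, -0.2992,  0.082 ]), array([ 0.4643, -0.2788,  0.082 ])]
[ 0.4599 -0.261   0.094 ] [ 0.4815 -0.2793  0.094 ] [array([ 0.4776, -0.2622,  0.094 ]), array([ 0.4972, -0.2825,  0.094 ]), array([ 0.4819, -0.2966,  0.094 ]), array([ 0.4624, -0.2764,  0.094 ])]
rod [ 0.5814 -0.3676  0.082 ] [ 0.3638 -0.1859  0.082 ] 0.2835625673077911 -0.6956328167286279
eye [0.642  0.0614 0.2539] 0.0033303169945433624
postL [0.5698 0.1882 0.255 ]
postR [ 0.5735 -0.0682  0.255 ]
innerL [0.5717 0.1572 0.255 ]
innerR [ 0.5731 -0.0403  0.255 ]
```

```bash
python3 - <<'E'
from h import *
np.set_printoptions(precision=4,suppress=True)
s=cv2.imread('pics/scene0.png');t=cv2.imread('pics/top0.png')
a=cv2.resize(s[200:240,392:442],None,fx=8,fy=8,interpolation=cv2.INTER_NEAREST)
b=cv2.resize(t[135:175,285:335],None,fx=8,fy=8,interpolation=cv2.INTER_NEAREST)
cv2.imwrite('pics/z3.png',np.hstack([a,b]))
a=cv2.resize(t[110:220,240:380],None,fx=5.7,fy=5.4,interpolation=cv2.INTER_CUBIC)
cv2.imwrite('pics/z4.png',a)
h=cv2.cvtColor(t,cv2.COLOR_BGR2HSV); m=np.zeros(t.shape[:2],np.uint8); m[185:305,385:515]=cv2.inRange(h,(5,165,50),(15,255,255))[185:305,385:515]
n,l,st,c=cv2.connectedComponentsWithStats(m); i=1+np.argmax(st[1:,4]); print(st[i],c[i])
cn=max(cv2.findContours((l==i).astype(np.uint8),0,2)[0],key=cv2.contourArea); r=cv2.minAreaRect(cn); print(r)
cs=(238.64,344.85); print(tri(cs,c[i]),tri((239.0,345.7),r[0]))
for z in(.082,.094): print(onz('top',r[0],z),[onz('top',p,z) for p in cv2.boxPoints(r)])
E
```

```text
[434 234  35  41 455] [451.0725 253.6044]
((451.10980224609375, 253.48782348632812), (10.151294708251953, 46.5397834777832), 38.65980529785156)
(array([ 0.4524, -0.2549,  0.0814]), np.float64(0.0022894475637931727)) (array([ 0.453 , -0.2552,  0.0795]), np.float64(0.0026523650917284016))
[ 0.4517 -0.2556  0.082 ] [array([ 0.4174, -0.2119,  0.082 ]), array([ 0.5013, -0.282 ,  0.082 ]), array([ 0.4863, -0.2996,  0.082 ]), array([ 0.4026, -0.2295,  0.082 ])]
[ 0.45   -0.2534  0.094 ] [array([ 0.416 , -0.2101,  0.094 ]), array([ 0.4992, -0.2796,  0.094 ]), array([ 0.4842, -0.297 ,  0.094 ]), array([ 0.4013, -0.2275,  0.094 ])]
```

View pics/z3.png

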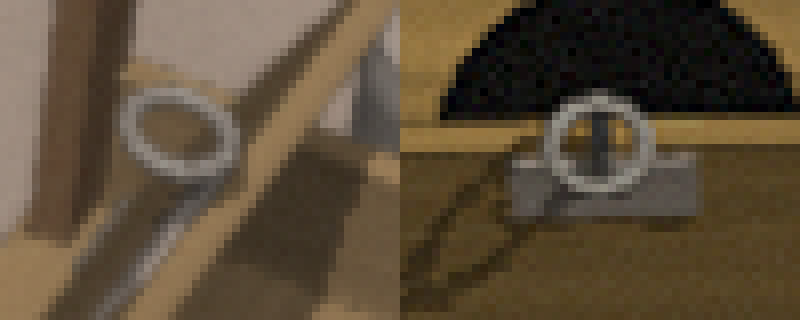

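View pics/z4.png

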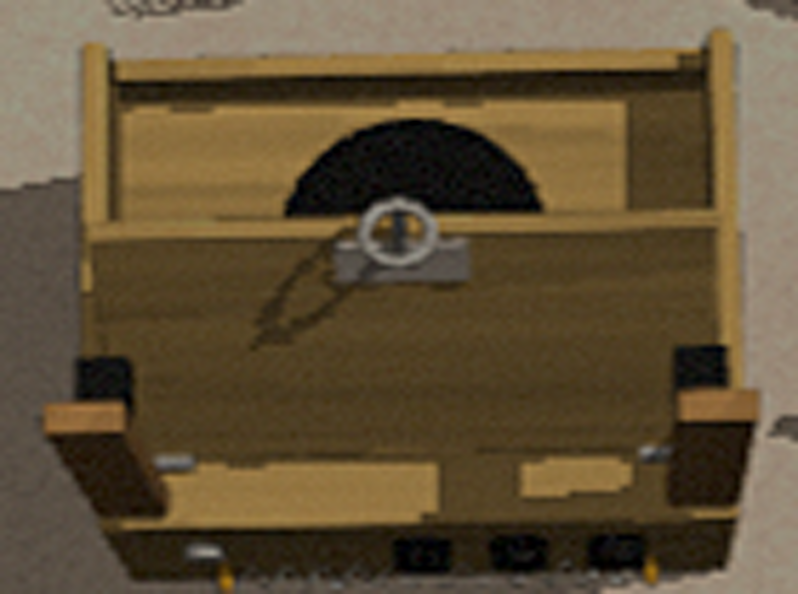

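```bash
cat >> h.py <<'E'
def ori(yaw,flip=False):
    x=np.array([np.cos(yaw),np.sin(yaw),0]); z=np.array([-np.sin(yaw),np.cos(yaw),0]); 
    if flip: x,z=-x,-z
    return R.from_matrix(np.c_[x,[0,0,-1],z]).as_quat()
E
python3 - <<'E'
from h import *
np.set_printoptions(precision=4,suppress=True)
e,g=tri((414.0,216.1),(309.5,152.25)); print(e,g, proj('scene',e),proj('top',e))
q0=get_obs()['joint_pos']; print(get_obs()['time_s'],R.from_quat(get_obs()['orientation']).as_matrix())
for z,rows in((.255,190),(.255,184.6)):
  print(onz('top',(255,rows),z),onz('top',(367,rows-2),z))
for f in(0,1):
  for p,y in(((.452,-.255,.2),-.696),((.452,-.255,.08),-.696),((.47,.06,.32),.0144),((.395,.06,.28),.0144)): print(f,p,kinematics.solve_ik(p,ori(y,f)))
E
```

```text
[0.6421 0.0616 0.2569] 0.0010756250945426634 [413.7284 216.1723] [309.3653 152.0557]
0.1 [[ 0.9176 -0.0005  0.3975]
 [-0.3975 -0.0011  0.9176]
 [-0.     -1.     -0.0012]]
[0.5628 0.1741 0.255 ] [ 0.5642 -0.0567  0.255 ]
[0.5743 0.1742 0.255 ] [ 0.5757 -0.0569  0.255 ]
0 (0.452, -0.255, 0.2) [-0.5165  0.2094  1.8781 -0.      1.054  -1.3913]
0 (0.452, -0.255, 0.08) [-0.5165  0.3739  1.9738 -0.      0.7939 -1.3913]
0 (0.47, 0.06, 0.32) [ 0.1238  0.0223  1.8166 -0.      1.3027 -1.4614]
0 (0.395, 0.06, 0.28) [ 0.147  -0.0776  2.0015 -0.      1.2178 -1.4382]
1 (0.452, -0.255, 0.2) [-0.5165  0.2094  1.8781 -0.      1.054   1.7503]
1 (0.452, -0.255, 0.08) [-0.5165  0.3739  1.9738 -0.      0.7939  1.7503]
1 (0.47, 0.06, 0.32) [ 0.1238  0.0223  1.8166 -0.      1.3027  1.6802]
1 (0.395, 0.06, 0.28) [ 0.147  -0.0776  2.0015 -0.      1.2178  1.7034]
```

```bash
python3 - <<'E'
from h import *
np.set_printoptions(precision=4,suppress=True)
o=ori(-.696)
bot.reach((.45,.06,.42),ori(.0)); print(get_obs()['time_s'])
bot.reach((.452,-.255,.17),o); print(get_obs()['time_s'])
bot.servo_line((.452,-.255,.081),o,velocity=.12); print(get_obs()['time_s'],get_obs()['position'],get_obs()['wrist_force'])
hand.move_gripper(.015,80); print(get_obs()['time_s'],get_obs()['gripper_width'],get_obs()['wrist_force'])
d=vision.read_camera('top'); cv2.imwrite('pics/t1.png',cv2.resize(d['frame'][150:350,350:560,::-1],None,fx=2.8,fy=2.8))
d=vision.read_camera('scene'); cv2.imwrite('pics/s1.png',d['frame'][:,:,::-1])
E
```

```text
2.2083
3.7
4.5917 [ 0.4525 -0.2552  0.0816] [-0.4292 -0.8791  0.469 ]
5.2583 0.016368288410971654 [-0.4849  2.1922  5.4697]
```

View pics/s1.png

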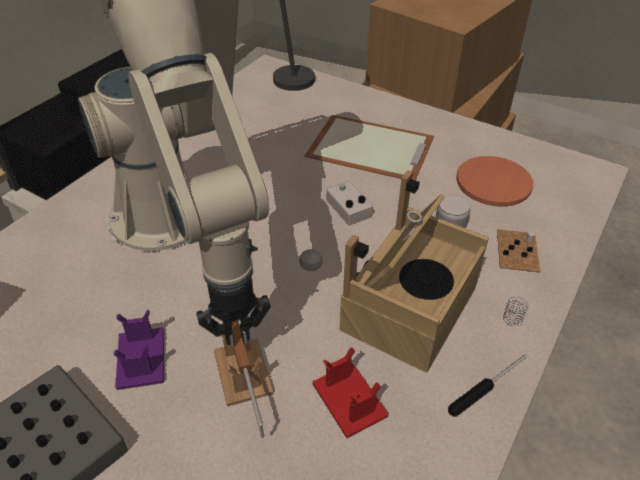

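```bash
python3 - <<'E'
from h import *
np.set_printoptions(precision=4,suppress=True)
bot.servo_line((.4525,-.255,.20),None,velocity=.15); print(get_obs()['time_s'],get_obs()['gripper_width'],get_obs()['wrist_force'])
a=vision.read_camera('top')['frame'][:,:,::-1]; cv2.imwrite('pics/t2f.png',a)
b=vision.read_camera('scene')['frame'][:,:,::-1]; cv2.imwrite('pics/s2f.png',b)
print(get_obs()['time_s'],get_obs()['wrist_force'],get_obs()['ft_torque'])
cv2.imwrite('pics/z5.png',np.hstack([cv2.resize(b[230:430,180:330],(400,533)),cv2.resize(a[160:310,390:540],(400,533))]))
E
```

```text
6.3 0.01456312485320029 [ 0.4322  0.1433 -0.5664]
6.4 [1.0915 0.533  0.3987] [-0.0083  0.015   0.0001]
```

View pics/z5.png

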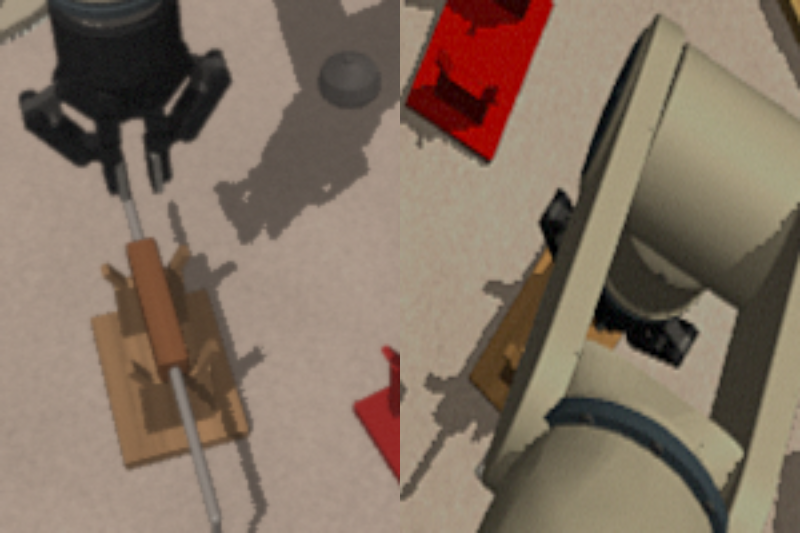

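```bash
python3 - <<'E'
from h import *
a=cv2.imread('pics/s1.png');b=cv2.imread('pics/t1.png')
cv2.imwrite('pics/z6.png',np.hstack([cv2.resize(a[285:445,190:310],(400,533),interpolation=2),cv2.resize(b,(400,533))]))
for n in('scene',):
  print(proj(n,np.array([.452,-.255,.082])),proj(n,np.array([.4525,-.2552,.065])),proj(n,np.array([.4525,-.255,.183])))
E
```

```text
[237.78807644 344.70693696] [238.70197458 350.33834377] [233.10770135 310.08804412]
```

View pics/z6.png

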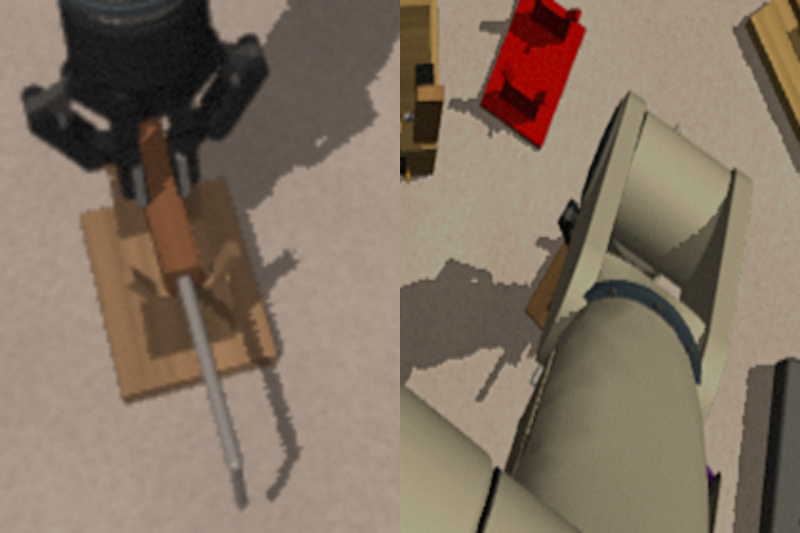

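```bash
python3 - <<'E'
from h import *
np.set_printoptions(precision=4,suppress=True)
def hm(f):
    s=cv2.imread(f); h=cv2.cvtColor(s,cv2.COLOR_BGR2HSV); m=np.zeros(s.shape[:2],np.uint8); m[285:445,190:310]=cv2.inRange(h,(4,140,60),(13,255,255))[285:445,190:310]
    n,l,st,c=cv2.connectedComponentsWithStats(m); i=1+np.argmax(st[1:,4]); return c[i],st[i]
print(hm('pics/scene0.png'),hm('pics/s2f.png'))
hand.move_gripper(.06); print(get_obs()['time_s'])
bot.servo_line((.452,-.255,.080),None,velocity=.15)
hand.move_gripper(0,110); o=get_obs();print(o['time_s'],o['gripper_width'],o['wrist_force'],o['position'])
bot.dwell(.3); o=get_obs();print(o['time_s'],o['gripper_width'],o['wrist_force'])
bot.servo_line((.452,-.255,.12),None,velocity=.1);o=get_obs();print(o['time_s'],o['gripper_width'],o['wrist_force'],o['ft_torque'])
b=vision.read_camera('scene')['frame'][:,:,::-1]; cv2.imwrite('pics/s3.png',cv2.resize(b[230:430,180:380],(600,600)))
E
```

```text
(array([238.6449, 344.8542]), array([228, 320,  23,  53, 535], dtype=int32)) (array([238.7237, 344.9173]), array([228, 320,  23,  53, 532], dtype=int32))
6.9
8.4083 0.014605659529778284 [-1.1307  3.3763 10.4495] [ 0.4526 -0.2551  0.0811]
8.7083 0.01415275563365217 [-0.8203  3.0963  9.8122]
9.2583 0.01380240593202456 [-0.5966  0.0548 -2.079 ] [-0.0255 -0.0252  0.0087]
```

View pics/s3.png

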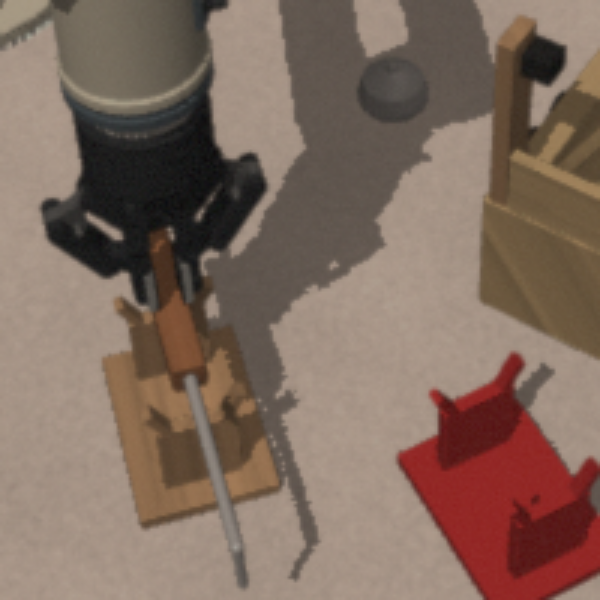

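```bash
python3 - <<'E'
from h import *
np.set_printoptions(precision=4,suppress=True)
bot.servo_line((.452,-.255,.335),None,velocity=.2)
y=.006
ex=np.array([.642,.0615]); g=ex-.17*np.array([np.cos(y),np.sin(y)])
bot.reach((g[0],g[1],.335),ori(y)); o=get_obs();print(o['time_s'],o['gripper_width'],o['wrist_force'],o['position'])
a=vision.read_camera('top')['frame'][:,:,::-1]; cv2.imwrite('pics/t4f.png',a)
b=vision.read_camera('scene')['frame'][:,:,::-1]; cv2.imwrite('pics/s4f.png',b)
cv2.imwrite('pics/z7.png',np.hstack([cv2.resize(b[120:270,300:450],(400,400),interpolation=2),cv2.resize(a[100:250,240:390],(400,400),interpolation=2)]))
E
```

```text
11.7333 0.013997837484008508 [-0.1855  0.0944 -2.0047] [0.4722 0.0598 0.3348]
```

View pics/z7.png

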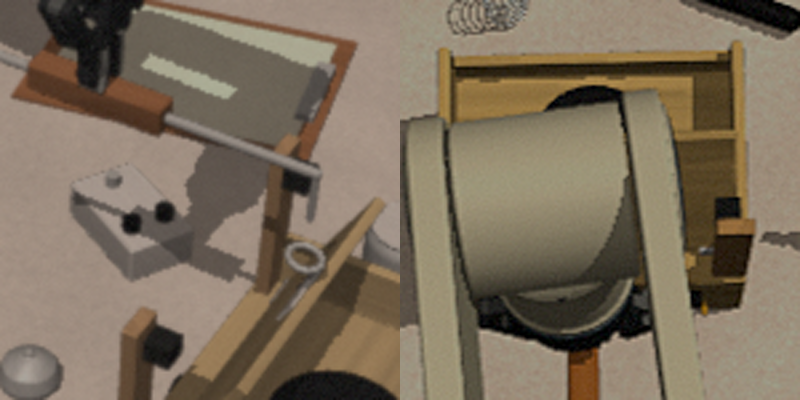

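```bash
python3 - <<'E'
from h import *
np.set_printoptions(precision=2,suppress=True)
for P in((.642,.0608,.2928),(.645,.0608,.3358),(.642,.0608,.3098),(.5272,.0601,.3358),(.5272,.0711,.3478),(.5272,.0491,.3478),(.4172,.0488,.3478),(.4172,.0594,.3478)): print(P,proj('scene',np.array(P)),proj('top',np.array(P)))
a=cv2.imread('pics/s4f.png');b=cv2.imread('pics/t4f.png')
cv2.imwrite('pics/z8.png',np.hstack([cv2.resize(a[130:230,350:430],(440,550),interpolation=0),cv2.resize(b[220:320,280:345],(357,550),interpolation=0)]))
E
```

```text
(0.642, 0.0608, 0.2928) [415.62 201.81] [308.89 146.57]
(0.645, 0.0608, 0.3358) [419.84 184.03] [307.76 138.02]
(0.642, 0.0608, 0.3098) [416.67 194.68] [308.45 143.83]
(0.5272, 0.0601, 0.3358) [362.1  163.04] [308.2  196.87]
(0.5272, 0.0711, 0.3478) [365.32 154.85] [302.08 195.43]
(0.5272, 0.0491, 0.3478) [359.53 160.8 ] [313.67 195.29]
(0.4172, 0.0488, 0.3478) [309.17 142.41] [314.01 252.68]
(0.4172, 0.0594, 0.3478) [312.16 139.74] [308.33 252.74]
```

View pics/z8.png

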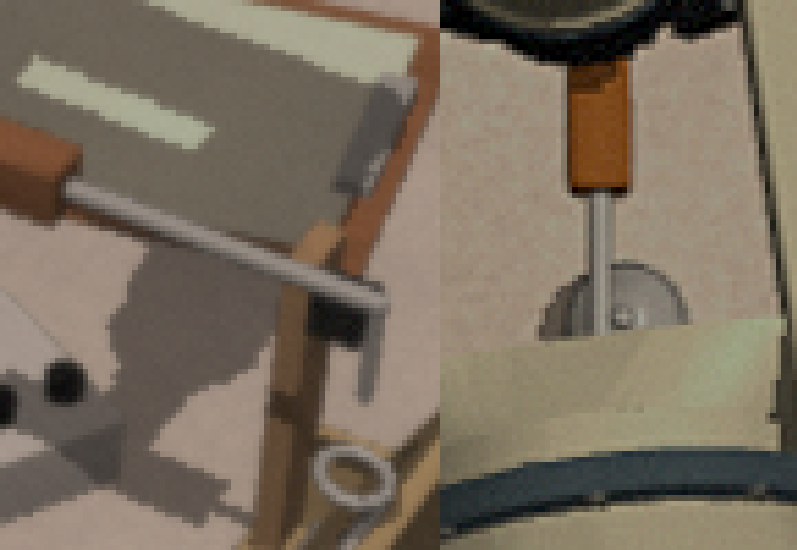

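```bash
python3 - <<'E'
from h import *
np.set_printoptions(precision=2,suppress=True)
x,y=.4735,.0605; q=ori(.006)
f0=get_obs()['wrist_force']
for z in (.325,.315,.308,.302,.296,.290,.284):
    bot.servo_line((x,y,z),q,velocity=.05)
    o=get_obs(); d=o['wrist_force']-f0; print(o['time_s'],z,d,o['position'][2])
    if np.linalg.norm(d)>3.5: break
b=vision.read_camera('scene')['frame'][:,:,::-1]; cv2.imwrite('pics/s5f.png',b)
cv2.imwrite('pics/z9.png',cv2.resize(b[150:250,350:470],(720,600),interpolation=0))
E
```

```text
12.1833 0.325 [ 0.31  0.41 -0.04] 0.324400220514106
12.5333 0.315 [1.44 0.68 1.02] 0.3146068652818747
12.825 0.308 [1.73 0.41 0.85] 0.30763314875802517
13.0917 0.302 [1.95 0.64 0.14] 0.3016101592179763
13.3583 0.296 [0.85 0.35 0.47] 0.2956045181990508
13.625 0.29 [0.97 0.27 0.16] 0.28958049362727506
13.8917 0.284 [0.49 0.12 0.98] 0.28360381750576774
```

View pics/z9.png

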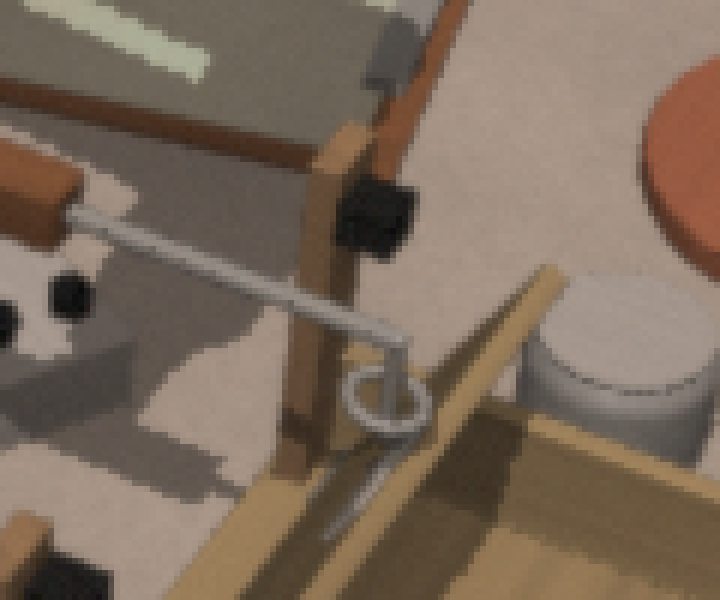

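```bash
cat > pull.py <<'E'
from h import *
np.set_printoptions(precision=2,suppress=True)
q=ori(.006); XH=.5875; 
F0=np.array([-0.0,0.1,-2.0])
def eye(a): return XH+.15*np.sin(a)-.022*np.cos(a), .115+.15*np.cos(a)+.022*np.sin(a)
from scipy.optimize import brentq
def zof(tx):  # tcp x -> tcp z, prong 7 mm behind eye centre
    a=brentq(lambda a:eye(a)[0]-7e-3+.0005-(tx+.17),-.3,.8); return eye(a)[1]+.026-.0005,a
def rd(n=3):
    v=[]
    for _ in range(n): bot.dwell(.02); v.append(get_obs()['wrist_force'])
    return np.mean(v,0)-F0
def go(tx,v):
    z,a=zof(tx); bot.servo_line((tx,.0605,z),q,velocity=v); return a
E
python3 - <<'E'
from pull import *
print(zof(.466),rd())
for tx in (.469,.4655,.460,.455,.450,.445,.440,.435,.430):
    a=go(tx,.04); f=rd(2); print(round(get_obs()['time_s'],2),tx,round(a,3),f)
    if np.linalg.norm(f)>9: break
b=vision.read_camera('scene')['frame'][:,:,::-1]
cv2.imwrite('pics/z10.png',cv2.resize(b[150:250,340:460],(720,600),interpolation=0))
E
```

```text
(np.float64(0.2817763249805147), 0.516883649782239) [ 0.36 -0.14  0.26]
14.32 0.469 0.538 [-0.31 -0.21 -0.31]
14.6 0.4655 0.513 [ 0.08 -0.58  0.03]
14.93 0.46 0.475 [0.99 0.25 0.  ]
15.25 0.455 0.44 [ 0.34 -0.07  0.77]
15.57 0.45 0.406 [0.96 0.04 1.13]
15.88 0.445 0.372 [0.35 0.01 0.35]
16.18 0.44 0.338 [0.66 0.23 0.08]
16.49 0.435 0.305 [ 0.33 -0.11  0.27]
16.8 0.43 0.271 [ 0.1  -0.43  0.38]
```

View pics/z10.png

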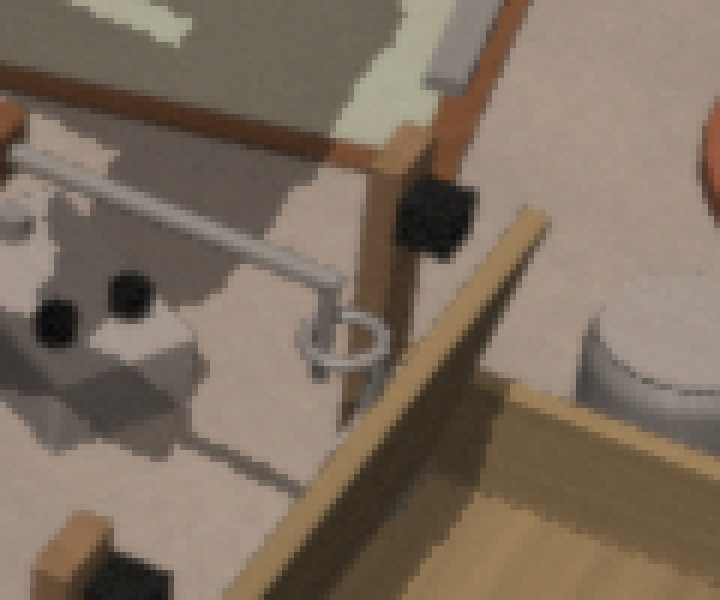

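```bash
python3 - <<'E'
from pull import *
tx=.430; st=.0025; n=0
while tx>.392:
    tx-= .0025 if tx>.4185 else .0008
    a=go(tx,.03); f=get_obs()['wrist_force']-F0; n+=1
    if f[0]>4: 
        f=rd(2)
    if n%4==0 or f[0]>4: print(round(get_obs()['time_s'],2),round(tx,4),round(a,3),f, get_obs()['position'][0]-tx)
    if f[0]>4: break
E
```

```text
17.85 0.42 0.205 [ 1.28 -0.14 -0.24] -0.0002495177615283173
18.85 0.4151 0.173 [ 1.91  0.05 -0.14] -5.4789947522504434e-05
19.85 0.4119 0.152 [ 2.28 -1.   -0.25] -6.108526918474633e-05
20.13 0.4111 0.146 [ 4.94  0.16 -0.87] 0.0003536325078244418
```

```bash
python3 - <<'E'
from pull import *
tx=.4111
f=rd(2); print(f)
while tx>.400:
    e=13.6-f[0]
    if e<.8: break
    tx-= .0006 if f[0]<6 else (.0004 if f[0]<9 else .0002)
    a=go(tx,.01); f=rd(3)
    print(round(get_obs()['time_s'],2),round(tx,4),round(a,3),f, round(1e3*(get_obs()['position'][0]-tx),2),get_obs()['gripper_width'])
    if np.linalg.norm(f)>16: break
E
```

```text
[ 5.35 -0.34 -0.91]
20.47 0.4105 0.142 [ 6.56 -0.3  -1.43] 0.79 0.014193395502973775
20.77 0.4101 0.14 [ 7.89 -0.04 -2.24] 1.16 0.013392077814794009
21.07 0.4097 0.137 [ 9.67 -0.45 -2.71] 1.5 0.013706108086771423
21.37 0.4095 0.136 [ 9.55 -0.19 -2.75] 1.68 0.013816798931437068
21.67 0.4093 0.134 [10.54  0.28 -2.32] 1.84 0.013489822729043425
21.97 0.4091 0.133 [11.06 -0.42 -2.12] 2.03 0.013787925981532643
22.27 0.4089 0.132 [11.67 -0.05 -2.32] 2.2 0.013541064694079624
22.57 0.4087 0.13 [11.87 -0.14 -2.95] 2.38 0.01355211480181179
22.87 0.4085 0.129 [12.98 -0.38 -2.4 ] 2.54 0.01374581734836096
```

```bash
python3 - <<'E'
from pull import *
tx=.4083
go(tx,.01)
for i in range(5):
    bot.dwell(.24); f=rd(3); print(round(get_obs()['time_s'],2),f,np.linalg.norm(f))
b=vision.read_camera('scene')['frame'][:,:,::-1]; cv2.imwrite('pics/s11f.png',b)
cv2.imwrite('pics/z11.png',cv2.resize(b[150:270,310:454],(720,600),interpolation=0))
E
```

```text
23.41 [13.58 -0.19 -3.14] 13.940989875913951
23.7 [13.34 -0.29 -3.29] 13.737933352344745
23.99 [13.69 -0.15 -3.42] 14.115965231611995
24.28 [13.72 -0.45 -3.46] 14.159275548265482
24.57 [12.83 -0.01 -2.57] 13.082365917653014
```

View pics/z11.png

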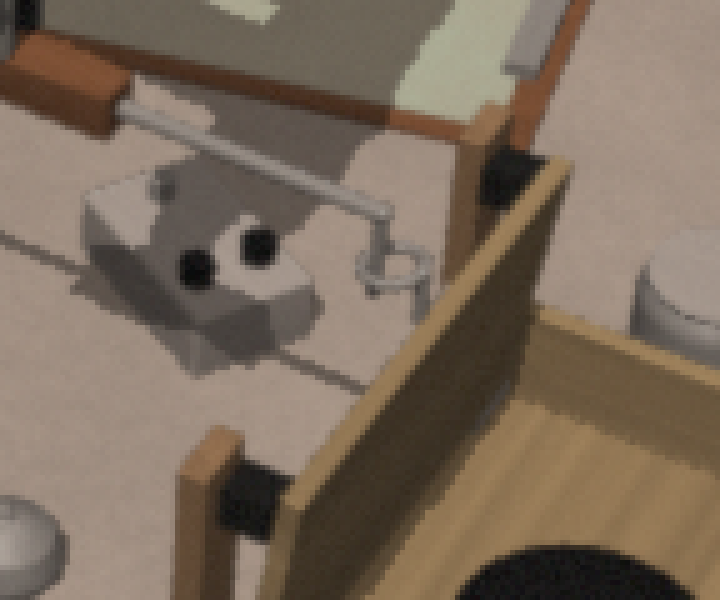

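```bash
python3 - <<'E'
from pull import *
z0=get_obs()['position'][2]; z=zof(.4083)[0]
for tx in(.4098,.4112,.414,.4165):
    bot.servo_line((tx,.0605,z),q,velocity=.01 if tx<.4113 else .02); print(tx,rd(2),get_obs()['position'])
for dz in(.006,.014,.025,.06):
    bot.servo_line((.4165,.0605,z+dz),q,velocity=.04 if dz<.03 else .1); print(round(get_obs()['time_s'],2),dz,rd(2))
b=vision.read_camera('scene')['frame'][:,:,::-1]; cv2.imwrite('pics/s12f.png',b)
cv2.imwrite('pics/z12.png',cv2.resize(b[130:270,310:470],(686,600),interpolation=0))
E
```

```text
0.4098 [ 9.11 -0.25 -2.35] [0.41 0.06 0.29]
0.4112 [ 5.29 -0.02 -1.29] [0.41 0.06 0.29]
0.414 [-0.15  0.04  0.15] [0.41 0.06 0.29]
0.4165 [-0.42 -0.63  0.79] [0.42 0.06 0.29]
26.22 0.006 [-0.31 -0.78  0.91]
26.6 0.014 [ 0.46 -0.32  0.03]
27.06 0.025 [-0.31 -0.52  0.69]
27.59 0.06 [ 0.48 -0.42 -0.1 ]
```

View pics/z12.png

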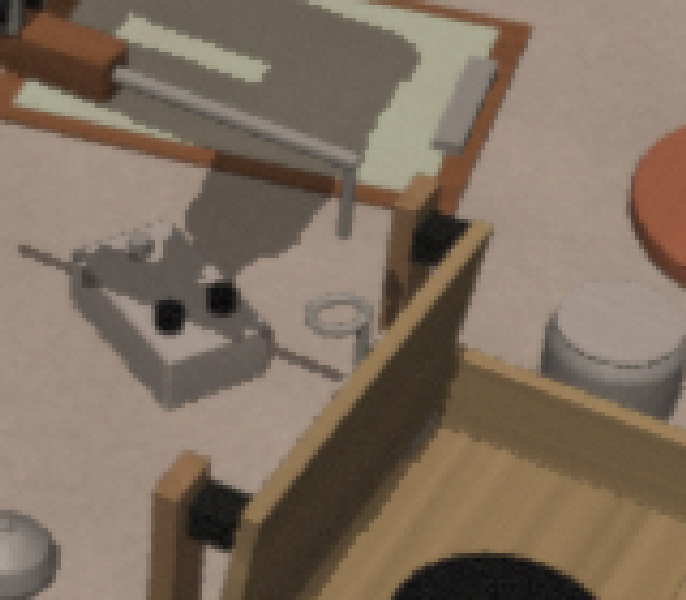

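```bash
python3 - <<'E'
from pull import *
np.set_printoptions(precision=4,suppress=True)
o=get_obs(); p=o['position']; print(p,o['time_s'])
T=R.from_quat(o['orientation']).as_matrix(); 
for L in((.17,-.043),(.174,0),(.055,0)): print(L,proj('scene',p+np.array([L[0],L[0]*.006,L[1]+.001])))
a=cv2.imread('pics/s11f.png').astype(int);b=cv2.imread('pics/s12f.png').astype(int)
D=np.abs(a-b).sum(2); print(D[180:270,370:425].max(), (D[180:270,370:425]>60).sum())
ys,xs=np.where(D[150:300,340:480]>60); print(len(ys), ys.min()+150,ys.max()+150,xs.min()+340,xs.max()+340)
E
```

```text
[0.4161 0.0605 0.3513] 27.675
(0.17, -0.043) [389.436 184.373]
(0.174, 0) [393.3965 166.4625]
(0.055, 0) [336.6755 146.1639]
210 292
1391 150 269 340 420
```

```bash
python3 - <<'E'
from pull import *
q=ori(-.696)
bot.reach((.4525,-.255,.335),q)
bot.servo_line((.4525,-.255,.14),q,velocity=.15); print(get_obs()['time_s'],rd())
b=vision.read_camera('scene')['frame'][:,:,::-1]
cv2.imwrite('pics/z13.png',cv2.resize(b[240:440,170:320],(600,600)[:1]+(600,),interpolation=0))
E
```

```text
30.3333 [-0.41 -0.15  0.23]
```

View pics/z13.png

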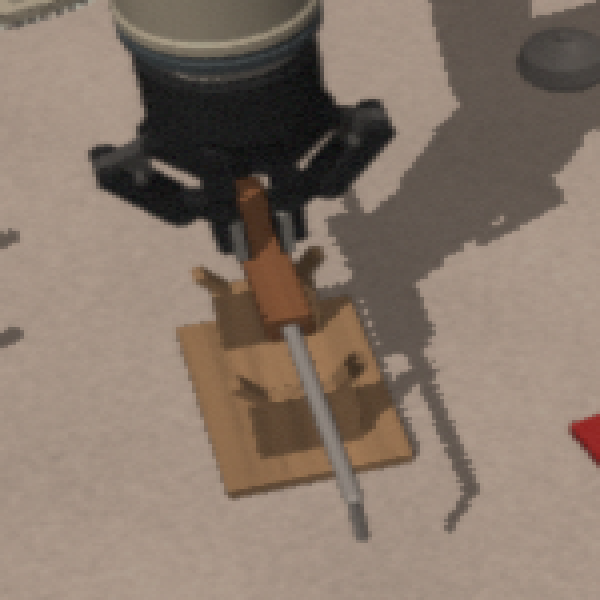

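Aligned over the wooden rest (handle front at about (242,348) px). I'll lower it with force checks.

```bash
python3 - <<'E'
from pull import *
q=ori(-.696)
for z in(.10,.09,.086,.084,.0825,.0815,.081,.0805,.080):
    bot.servo_line((.4525,-.255,z),q,velocity=.08 if z>.095 else .03); f=rd(2); print(round(get_obs()['time_s'],2),z,f,get_obs()['position'][2])
    if f[2]>2.5 or np.linalg.norm(f[:2])>5: break
b=vision.read_camera('scene')['frame'][:,:,::-1]; cv2.imwrite('pics/s14f.png',b)
cv2.imwrite('pics/z14.png',cv2.resize(b[270:440,190:310],(424,600),interpolation=0))
E
```

```text
31.12 0.1 [0.67 0.23 0.06] 0.10019905584915091
31.63 0.09 [-0.3   0.2  -0.41] 0.08992780992016938
31.95 0.086 [-0.6  -0.03  0.21] 0.08586772461598464
32.23 0.084 [0.18 0.04 0.44] 0.08391320339215871
32.52 0.0825 [-0.83 -0.34  0.02] 0.08244314462584032
32.8 0.0815 [-0.29  0.31  0.56] 0.08150480522252745
33.08 0.081 [-0.78  1.82  6.71] 0.08128302508597013
```

View pics/z14.png

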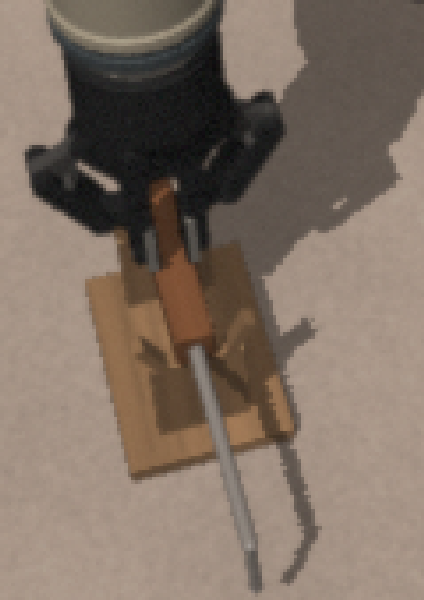

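```bash
python3 - <<'E'
from pull import *
q=ori(-.696)
hand.move_gripper(.06); print(get_obs()['time_s'])
bot.servo_line((.4525,-.255,.22),q,velocity=.15)
bot.reach((.40,-.10,.42),ori(-.4))
print(get_obs()['time_s'])
j=get_obs()['joint_pos'].copy(); j[0]=-1.3; bot.goto_joints(j)
a=vision.read_camera('top')['frame'][:,:,::-1]; cv2.imwrite('pics/t15.png',a)
b=vision.read_camera('scene')['frame'][:,:,::-1]; cv2.imwrite('pics/s15.png',b)
print(get_obs()['time_s'],rd())
E
```

```text
33.6417
35.725
37.3583 [0.01 0.05 1.53]
```

View pics/s15.png

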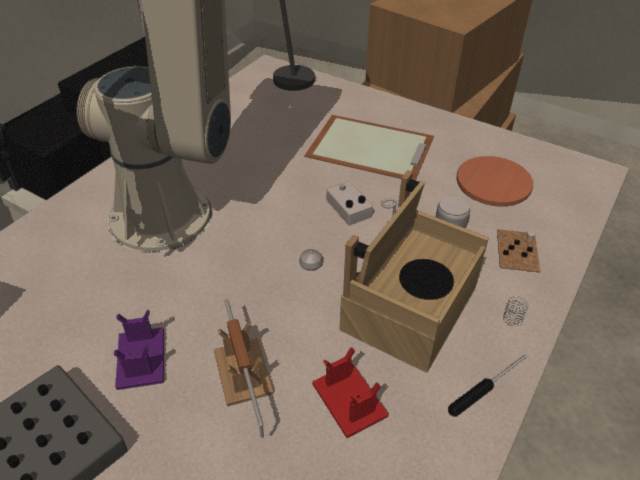

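View pics/t15.png

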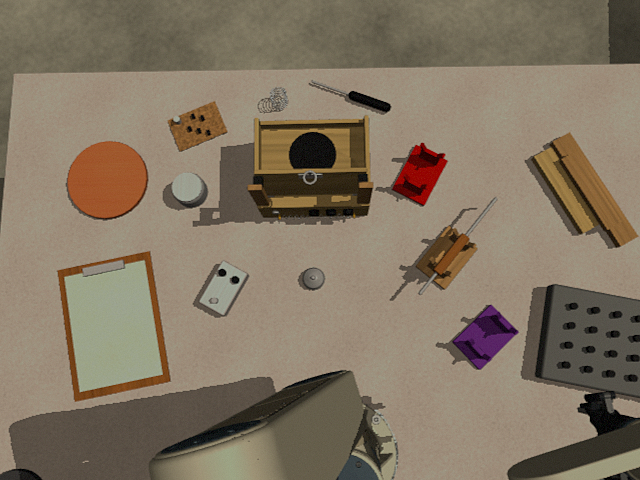

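```bash
python3 - <<'E'
from pull import *
a=cv2.imread('pics/s15.png');c=cv2.imread('pics/s11f.png');b=cv2.imread('pics/t15.png')
g=lambda im:cv2.resize(im,(400,320),interpolation=0)
cv2.imwrite('pics/z16.png',np.vstack([np.hstack([g(a[180:260,340:440]),g(c[180:260,340:440])])[:280],np.hstack([g(b[155:205,280:342]),g(b[155:205,245:307])])]))
E
```

```text
(no output)
```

View pics/z16.png

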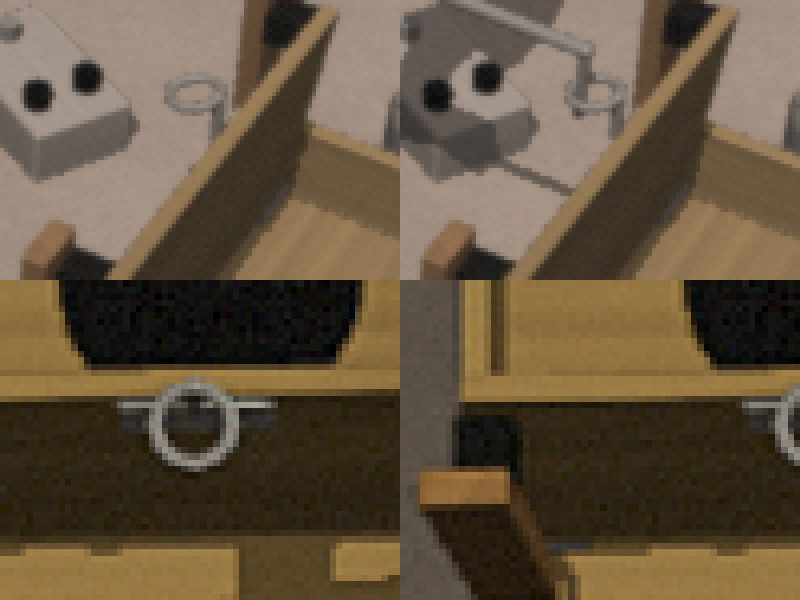

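```bash
python3 -c "
from workcell import hand_in,get_obs
print(get_obs()['time_s'],get_obs()['wrist_force']);hand_in()"
```

```text
37.4083 [ 0.23255611 -0.06576009 -0.39746904]
the job is handed in; nothing more can be done
```

The job is handed in at about 37 s of the 56 s allowed: the flap is shut on its buffers, and the pole is back on the wooden rest. No verdict was reported.

- **First grasp:** it slipped, because I closed to a fixed opening. I gripped again at full closure with 110 N, and the pole lifted cleanly.
- **Hooking and bedding:** the prong went into the ring eye with no reading over about 2.2 N. The buffers met at a flap angle of roughly 0.13–0.15 rad by my geometry, which I did not measure directly. That is close to the 0.15 limit. I held 13–14 N for about 1.2 s, and the highest reading was 14.2 N at the wrist.
- **Unhooking:** I took the load off, centred the prong in the eye and lifted it straight up with no contact force.
- **Last pictures:**
  - The ring and flap are at the same pixels as when bedded, against both buffers.
  - The pole is back where it started on the rest, which agrees with its seating height of 81 mm at the tool against 81.1 mm when first gripped.
  - The pedal, tin and bell stand where they were.
  - The arm is clear of everything.

**Not confirmed:** the wrist force read only 0–2 N while dragging the flap, below the stated 2–4 N, though the pictures show it moved with the hook. The top camera was blocked while hooking, so only the scene camera confirmed that fit.

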